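# Open the bar-handled hatch of the model-maker's parts chest

### The job

The wooden parts chest on the model-maker's bench has two wells, each closed by a sunken wooden hatch. Open the one whose hatch has the straight bar handle (not the round knob): lift that hatch up out of its seat, slide it along the chest's channels to the middle of the deck between the two wells, set it down flat there and let go. Leave the knob hatch closed in its seat and do not shift the ship in a bottle.

Things in the scene. Friction and masses are not known exactly. Their poses are not given: they have to be found in the camera images.
- chest: Fixed wooden chest, 156 (x) x 378 (y) x 102 mm high; origin centre of its underside, y along its length. Mid deck, 130 mm along y, 66 mm above the bench; hatch seats (108 x 120 mm, 10 mm below deck) centred 119 mm to +y and -y. Channels along y, 120 mm wide, with lips 92 mm apart, 96 to 102 mm above the bench, so a hatch rises at most 32 mm from its seat; slide it raised about 20 mm. Open above between the lips.
- bar_grip (a point): Grip point of the bar hatch: loose plate 110 (x) x 100 (y) x 8 mm, 0.15 to 0.31 kg, with an upright wooden bar across its middle, 70 mm long (x), 16 thick (y), 40 high: pinch it along y. The point is on the bar's centre, 26 mm above the plate's top, 34 above its underside; 90 mm above the bench when seated, 100 on the deck. Axes as the chest's. It starts in either seat.
- knob_grip (a point): Grip point of the knob hatch: the same plate, but with a round wooden knob, 32 mm across and 40 mm high, at its middle. The point is on the knob's axis, 26 mm above the plate's top. Axes as the chest's. It lies in the other seat and stays there.
- ship_bottle: Model ship in a glass bottle 76 mm across, lying on a wooden cradle; 76 (x) x 202 (y) x 104 mm high overall, loose on the bench on the chest's far side. Origin: centre of the cradle's underside. To be left where it is.
There are look-alikes about, which are no part of the job. Leave any purple or red look-alike of the part that bears bar_grip alone.

How it is judged:
By the outcome, as a careful person would: the job done as asked, in the order asked, and still so for the second after the job is handed in, with the robot touching nothing.
It also fails if it takes over 35 s, if anything falls off the work surface, if the arm or the gripper's body presses on something with over 40 N, if the wrist force passes 120 N, or if a joint passes its speed limit or range.

### The arm

A 6-joint arm with a two-finger parallel gripper is mounted at the origin on the work surface. World frame = base frame: x ahead of the robot, y to its left, z up, the work surface at z = 0. Lengths are in m, angles in rad, forces in N, time in s.
With the tool pointing down it reaches from about 0.375 to 0.9 m from the base axis. Payload 3.1 kg.
Tool frame: the origin (TCP) lies between the finger pads; the fingertips stand 25 mm ahead of it and the grasp point (between the pads) lies 6 mm ahead of it; y points along the fingers, x is the direction in which the jaws open and shut, and the axes are right-handed (so a half turn about y gives the same grasp; the last joint's range is limited). The gripper opens to 87 mm and grips with 3 to 60 N. Pads are 19 mm wide; open, the fingers measure 117 mm over their backs; the gripper's body (75 mm by 190 mm) begins 51 mm behind the grasp point.
Start: joints at [-1.298, 0.527, 1.433, -0, 1.181, -0.178], TCP at [0.272, -0.563, 0.248] pointing down, gripper open.
Joint ranges: [-3.08, 3.08], [-0.75, 2.2], [0.22, 2.44], [-1.43, 4.57], [0, 2.65], [-2.85, 2.85]. Speed limits (rad/s): [2.79, 2.79, 3.14, 3.14, 3.14, 3.14].

### API

Orientations are given as a unit quaternion [x, y, z, w].
In Python, from rig import robot gives the robot as it stands.
- The arm moves only by the tool carry_out, never from a script. Its argument "moves" is a list of rows, each a list of 7 numbers: the opening, from 0 (shut) to 1 (fully open), then the shift along the tool's x, y, z in cm, then the turn, a rotation vector about the tool's x, y, z in rad. In form: [[grip, x, y, z, rx, ry, rz], ...]. A call has 1 to 20 rows; each row is the pose to reach, as a shift and turn from the pose commanded when the call began, along the tool's axes at that moment; what a row does not reach only later rows make up. A row lasts 1/10 s, in which the tool goes at most 50 mm and 8.59 degrees, less where a joint would pass 70% of its speed; a pose out of reach is approached as far as the arm can. A call with a gripper value outside its range is refused whole. The fingers move at their own pace and stop on an object; "force" is the grip in N (left out, the last holds). Time passes only in rows, so rows that repeat a pose let the fingers close. It gives the time, the measured TCP pose, the force and the opening at its end, in the units of the state.
- robot.get_obs(): the state, without advancing time (a new reading comes with each control period).
- robot.camera(name): name is "side" or "top"; returns the picture (384x512x3 uint8, red, green, blue); there is no depth.
- robot.camera_params(name): a dict with "fx", "fy", "cx", "cy" (pixels), "extrinsics" (4x4, takes a point from camera to world coordinates). Camera axes: x right, y down, z forward; pixel columns grow to the right and rows downward; lengths in m; the calibration is good to about 2 mm. A picture is of the moment at which its call begins. camera_params takes no time and is no camera call.
- robot.hand_in(): hands the job in, once; it reports no verdict.
The state is a dict: "time": time; "q": joint angles; "joint_velocities": joint speeds; "joint_torque": joint torques, N m; "position": TCP position; "tool_rot": TCP orientation; "ft_force": force on the tool from outside, world axes, zero at the start; "moment": the same for the moment, N m; "grip_width": finger opening in m.
Only numpy, scipy, OpenCV 4.12 (cv2) and the standard library are available. Lean on these libraries where they do the work, as an engineer would, in place of code of your own. Each camera call takes 0.05 s, during which the arm holds its last target.

## Working session

There is one attempt and no reset: what is moved stays moved. The work goes in short steps, Python scripts to look and compute and a tool call to move; the robot and the scene stay as the last step left them, time stands still between calls to the robot, and variables do not carry over. Pictures are saved under pics/ and viewed, and the job is handed in when it is done.

Besides the shell and the picture viewer there is one more tool, called after "Emit:" as name(argument=value, ...), one argument or row to a line, values as JSON. carry_out: Moves the arm, as the interface text tells. Its arguments: {"type":"object","properties":{"moves":{"type":"array"},"force":{"type":"number"}},"required":["moves"]}

```bash
ls; mkdir -p pics; python3 - <<'E'
from rig import robot
import cv2,numpy as np
for n in("side","top"):
    cv2.imwrite(f"pics/{n}0.png",robot.camera(n)[:,:,::-1])
    p=robot.camera_params(n);print(n,p["fx"],p["fy"],p["cx"],p["cy"]);print(np.round(p["extrinsics"],4))
o=robot.get_obs();print(o)
E
```

```text
pics
side 453.80266693858596 453.80266693858596 261.1694034008617 186.82742343631716
[[-0.9837 -0.0971  0.1516  0.3992]
 [-0.1799  0.5015 -0.8463  0.882 ]
 [ 0.0061 -0.8597 -0.5107  0.5793]
 [ 0.      0.      0.      1.    ]]
top 388.19244056965357 388.19244056965357 252.8223081182466 193.16556019797375
[[-2.200e-02 -9.934e-01  1.129e-01  4.472e-01]
 [-9.998e-01  2.220e-02  8.000e-04  4.810e-02]
 [-3.300e-03 -1.128e-01 -9.936e-01  9.663e-01]
 [ 0.000e+00  0.000e+00  0.000e+00  1.000e+00]]
{'time': 0.1, 'q': array([-1.29846554e+00,  5.28398133e-01,  1.43379131e+00, -2.00542118e-05,
        1.18140763e+00, -1.78511356e-01]), 'joint_velocities': array([-7.15522870e-04, -2.70016645e-03, -4.29741129e-03,  1.87459683e-04,
        8.91100812e-04,  2.63980119e-05]), 'joint_torque': array([-5.39017001e-04, -4.40986311e+01, -1.77151161e+01,  6.34898501e-02,
        5.33928804e-02, -3.31117576e-05]), 'position': array([ 0.27217209, -0.56193204,  0.24664867]), 'tool_rot': array([-0.59863736,  0.37611763, -0.3750607 ,  0.59958178]), 'ft_force': array([0.30586653, 0.09917667, 1.05125268]), 'moment': array([-0.01308155,  0.05847827, -0.06305504]), 'grip_width': 0.08645966069776252}
```

View pics/side0.png

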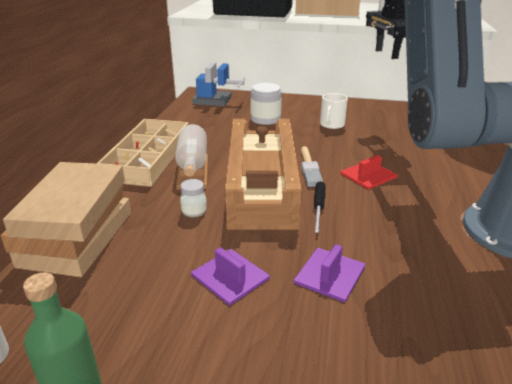

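View pics/top0.png

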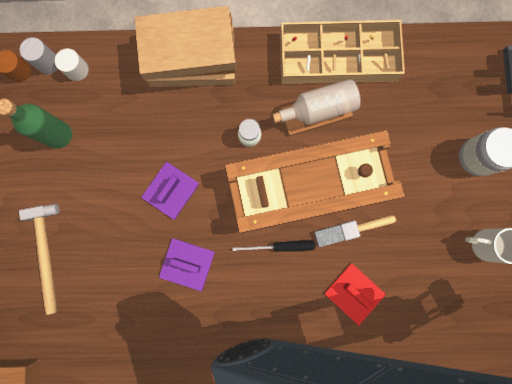

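The top picture shows the chest rotated about 10°. The bar hatch is in the left (+y) well at about (262,190), the knob hatch at (362,170). Look-alikes are purple at (170,190) and (187,264), and red at (355,293). Next I'll enlarge the crops.

```bash
python3 - <<'E'
import cv2
a=cv2.imread("pics/top0.png")[125:240,215:415];cv2.imwrite("pics/top0c.png",cv2.resize(a,None,fx=4,fy=4,interpolation=cv2.INTER_CUBIC))
a=cv2.imread("pics/side0.png")[105:235,170:320];cv2.imwrite("pics/side0c.png",cv2.resize(a,None,fx=4.5,fy=4.5,interpolation=cv2.INTER_CUBIC))
from rig import robot
from scipy.spatial.transform import Rotation as R
import numpy as np
print(np.round(R.from_quat(robot.get_obs()["tool_rot"]).as_matrix(),4))
E
```

```text
[[ 4.357e-01 -6.000e-04  9.001e-01]
 [-9.001e-01  1.900e-03  4.357e-01]
 [-2.000e-03 -1.000e+00  3.000e-04]]
```

View pics/top0c.png

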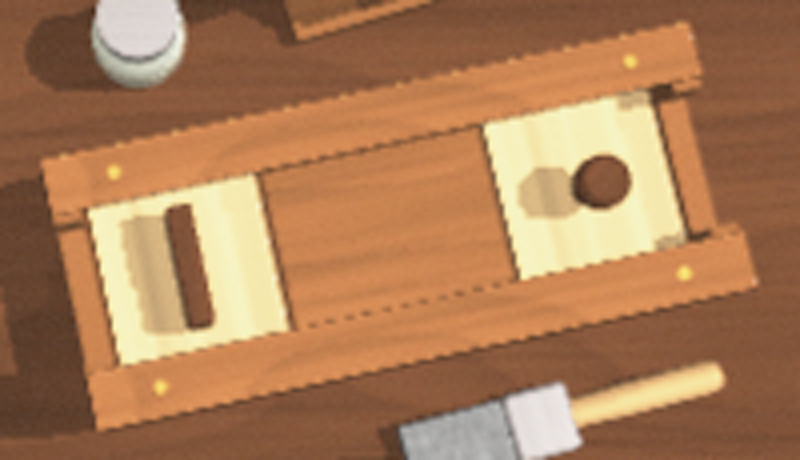

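View pics/side0c.png

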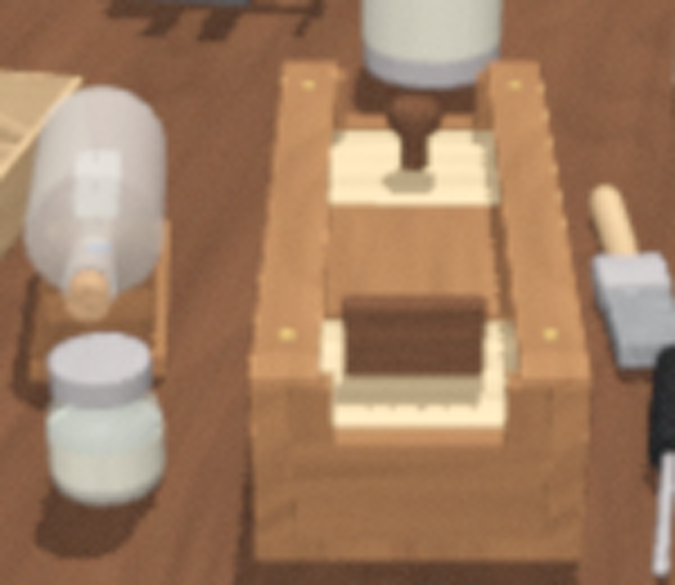

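```bash
cat > h.py <<'E'
from rig import robot
import numpy as np
from scipy.spatial.transform import Rotation as R
P={n:robot.camera_params(n) for n in("side","top")}
def ray(n,u,v):
    p=P[n];E=np.array(p["extrinsics"]);d=E[:3,:3]@np.array([(u-p["cx"])/p["fx"],(v-p["cy"])/p["fy"],1]);return E[:3,3],d/np.linalg.norm(d)
def tri(a,b):
    A=0;B=0
    L=[ray("top",*a),ray("side",*b)]
    for o,d in L:
        M=np.eye(3)-np.outer(d,d);A=A+M;B=B+M@o
    x=np.linalg.solve(A,B);return x,max(np.linalg.norm((np.eye(3)-np.outer(d,d))@(x-o)) for o,d in L)
def atz(n,u,v,z):
    o,d=ray(n,u,v);return o+d*(z-o[2])/d[2]
def T(u,v):return ((u+.5)/4-.5+215,(v+.5)/4-.5+125)
def S(u,v):return ((u+.5)/4.5-.5+170,(v+.5)/4.5-.5+105)
E
python3 - <<'E'
from h import *
np.set_printoptions(precision=4,suppress=True)
br={}
for k,t,s in[("A",(113,172),(286,334)),("B",(630,61),(308,84)),("C",(161,386),(549,334)),("D",(684,272),(515,84))]:
    br[k],e=tri(T(*t),S(*s));print(k,br[k],e)
c=sum(br.values())/4;print("centre",c)
for a,b in("BA","DC"):
    d=br[a]-br[b];print("yaw",np.degrees(np.arctan2(d[0],-d[1])))
print("bar tri")
for t,s in[((179,206),(345,302)),((201,327),(484,302))]:
    print(tri(T(*t),S(*s)))
print("bar atz .104",[atz("top",*T(*t),.104) for t in((167,208),(190,204),(212,325),(190,328))])
print("knob",tri(T(603,181),S(414,103)))
E
```

```text
A [0.6045 0.0701 0.1021] 0.0006599868417196025
B [ 0.6615 -0.2248  0.1027] 0.0004527335199285673
C [0.4831 0.0457 0.1017] 0.0003990772019922555
D [ 0.5401 -0.248   0.1031] 0.00031946508084058537
centre [ 0.5723 -0.0893  0.1024]
yaw 10.93592396659251
yaw 10.981600833182473
bar tri
(array([0.5841, 0.0333, 0.1016]), np.float64(0.00045527070530218436))
(array([0.5165, 0.0228, 0.1029]), np.float64(0.0015313518900739057))
bar atz .104 [array([0.5823, 0.04  , 0.104 ]), array([0.5843, 0.0271, 0.104 ]), array([0.5159, 0.0165, 0.104 ]), array([0.5145, 0.0288, 0.104 ])]
knob (array([ 0.5931, -0.2052,  0.1044]), np.float64(0.0009601281211983055))
```

Candidates for the bar hatch:
- Wooden bar hatch in the chest's +y well, top (262,190) / side (262,180). **Chosen:** dark straight bar on a cream plate, confirmed in both crops.
- Knob hatch, top (362,170). Rejected: round knob.
- Purple look-alikes, top (170,190) and (187,264). Left alone.
- Red look-alike, top (355,293). Left alone.

Measured positions:
- **Bar:** top centre at (0.550, 0.028, ~0.103), yaw about 9°. The chest's yaw is 10.95°.
- **Deck centre:** (0.572, -0.089).

Next I move to a hover above the bar.

Emit:
carry_out(
  moves=[
    [0.6, -0.8, 0.1, 1, 0, 0.005, 0],
    [0.6, -2.5, 0.3, 3, 0, 0.017, 0],
    [0.6, -4.5, 0.5, 5.6, 0, 0.03, 0],
    [0.6, -7, 0.8, 8.6, 0, 0.05, 0],
    [0.6, -9.9, 1.2, 12.2, 0, 0.07, 0],
    [0.6, -12.7, 1.5, 15.7, 0, 0.09, 0],
    [0.6, -15.6, 1.9, 19.3, 0, 0.11, 0],
    [0.6, -18.5, 2.2, 22.9, 0, 0.13, 0],
    [0.6, -21.4, 2.6, 26.4, 0, 0.15, 0],
    [0.6, -24.2, 3, 30, 0, 0.17, 0],
    [0.6, -27.1, 3.3, 33.5, 0, 0.19, 0],
    [0.6, -30, 3.6, 37.1, 0, 0.21, 0],
    [0.6, -32.5, 4, 40.1, 0, 0.228, 0],
    [0.6, -34.9, 4.2, 43.2, 0, 0.245, 0],
    [0.6, -37, 4.5, 45.7, 0, 0.26, 0],
    [0.6, -38.6, 4.7, 47.8, 0, 0.27, 0],
    [0.6, -39.9, 4.9, 49.3, 0, 0.28, 0],
    [0.6, -40.7, 5, 50.3, 0, 0.285, 0],
    [0.6, -41.1, 5, 50.8, 0, 0.288, 0],
    [0.6, -41.1, 5, 50.8, 0, 0.288, 0],
  ],
  force=25,
)

```text
time: 2.1
position: [0.5504, 0.0292, 0.1975]
tool_rot: [0.539, -0.457, 0.457, -0.539]
ft_force: [0.4, 0.2, 0.7]
grip_width: 0.0525
```

```bash
python3 - <<'E'
from h import *
import cv2
np.set_printoptions(precision=4,suppress=True)
o=robot.get_obs();print(o["time"],o["position"],o["q"],o["ft_force"],o["grip_width"]);print(R.from_quat(o["tool_rot"]).as_matrix())
for n in("side","top"):cv2.imwrite(f"pics/{n}1.png",robot.camera(n)[:,:,::-1])
a=cv2.imread("pics/side1.png")[60:235,170:320];cv2.imwrite("pics/side1c.png",cv2.resize(a,None,fx=3.4,fy=3.4))
E
```

```text
2.1 [0.5504 0.0292 0.1975] [-0.1497  0.4946  1.6701 -0.0001  0.9771  1.2575] [0.4325 0.203  0.7488] 0.05253680776200232
[[ 0.163  -0.0002  0.9866]
 [-0.9866 -0.0001  0.163 ]
 [ 0.     -1.     -0.0002]]
```

View pics/side1c.png

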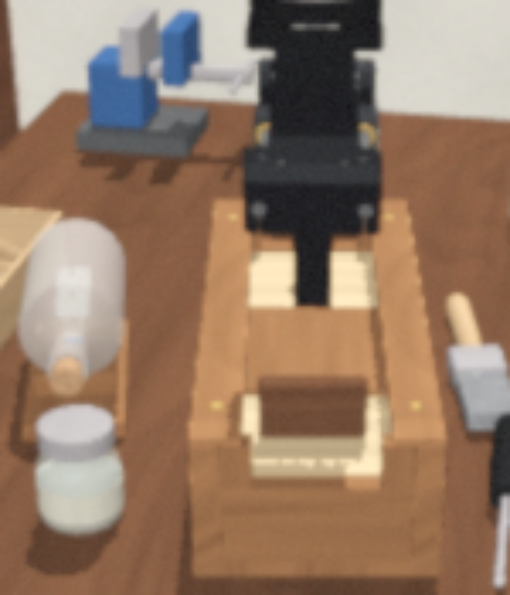

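View pics/top1.png

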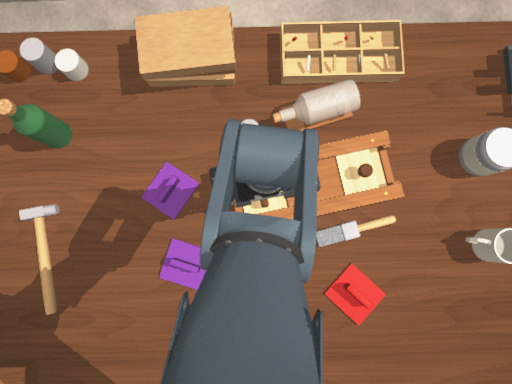

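The fingers hover over the bar hatch, centred on the bar in the side crop at about (313,300), with the bar at (313,410). The knob hatch and ship are untouched. Next I descend and close.

Emit:
carry_out(
  moves=[
    [0.6, 0, 0.5, 0, 0, 0, 0],
    [0.6, 0, 1.5, 0, 0, 0, 0],
    [0.6, 0.1, 3, 0, 0, 0, 0],
    [0.6, 0.1, 4.5, 0, 0, 0, 0],
    [0.6, 0.1, 6, 0, 0, 0, 0],
    [0.6, 0.1, 7.2, 0, 0, 0, 0],
    [0.6, 0.1, 8.3, 0, 0, 0, 0],
    [0.6, 0.1, 9.2, 0, 0, 0, 0],
    [0.6, 0.1, 9.8, 0, 0, 0, 0],
    [0.6, 0.1, 10.1, 0, 0, 0, 0],
    [0.6, 0.1, 10.1, 0, 0, 0, 0],
    [0.4, 0.1, 10.1, 0, 0, 0, 0],
    [0.25, 0.1, 10.1, 0, 0, 0, 0],
    [0.1, 0.1, 10.1, 0, 0, 0, 0],
    [0, 0.1, 10.1, 0, 0, 0, 0],
    [0, 0.1, 10.1, 0, 0, 0, 0],
    [0, 0.1, 10.1, 0, 0, 0, 0],
    [0, 0.1, 10.1, 0, 0, 0, 0],
  ],
  force=25,
)

```text
time: 4.0
position: [0.5507, 0.0278, 0.0967]
tool_rot: [-0.539, 0.458, -0.458, 0.539]
ft_force: [0.1, 0.5, 1.0]
grip_width: 0.0158
```

Emit:
carry_out(
  moves=[
    [0, 0, -0.2, 0, 0, 0, 0],
    [0, 0, -0.5, 0, 0, 0, 0],
    [0, 0, -0.9, 0, 0, 0, 0],
    [0, 0, -1.3, 0, 0, 0, 0],
    [0, 0, -1.6, 0, 0, 0, 0],
    [0, 0, -1.9, 0, 0, -0.01, 0],
    [0, 0, -2, 0, 0, -0.02, 0],
    [0, 0, -2, 0, 0, -0.028, 0],
    [0, 0, -2, 0, 0, -0.028, 0],
  ],
)

```text
time: 4.9
position: [0.5506, 0.0278, 0.1165]
tool_rot: [0.545, -0.45, 0.45, -0.545]
ft_force: [-0.0, -0.1, -1.9]
grip_width: 0.0159
```

```bash
python3 - <<'E'
from h import *
import cv2
np.set_printoptions(precision=4,suppress=True)
o=robot.get_obs();M=R.from_quat(o["tool_rot"]).as_matrix();print(o["time"],o["position"],o["ft_force"],o["moment"],o["grip_width"]);print(M)
print("to go cm",100*M.T@(np.array([.5723,-.0893,.106])-o["position"]))
for n in("side",):cv2.imwrite(f"pics/{n}2.png",robot.camera(n)[:,:,::-1])
a=cv2.imread("pics/side2.png")[60:235,170:320];cv2.imwrite("pics/side2c.png",cv2.resize(a,None,fx=3.4,fy=3.4))
E
```

```text
4.9 [0.5506 0.0278 0.1165] [-0.0335 -0.1176 -1.8572] [ 0.0058  0.0196 -0.0139] 0.015915355534351132
[[ 0.1898 -0.0002  0.9818]
 [-0.9818  0.      0.1898]
 [-0.0001 -1.     -0.0002]]
to go cm [11.9062  1.0492 -0.0869]
```

View pics/side2c.png

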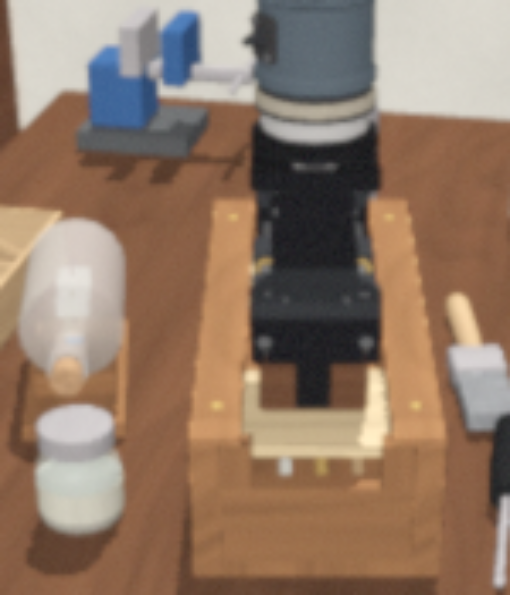

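The hatch is up and level, carrying about 3 N, and the open well shows below it at (320,465). Now I slide it to the deck middle.

Emit:
carry_out(
  moves=[
    [0, 0.2, 0, 0, 0, 0, 0],
    [0, 0.7, 0, 0, 0, 0, 0],
    [0, 1.5, 0, 0, 0, 0, 0],
    [0, 2.5, 0, 0, 0, 0, 0],
    [0, 3.5, 0, 0, 0, 0, 0],
    [0, 4.5, 0, 0, 0, 0, 0],
    [0, 5.5, 0, 0, 0, 0, 0],
    [0, 6.5, 0, 0, 0, 0, 0],
    [0, 7.5, 0, -0.1, 0, 0, 0],
    [0, 8.5, 0, -0.1, 0, 0, 0],
    [0, 9.5, 0, -0.1, 0, 0, 0],
    [0, 10.4, 0, -0.1, 0, 0, 0],
    [0, 11.1, 0, -0.1, 0, 0, 0],
    [0, 11.6, 0, -0.1, 0, 0, 0],
    [0, 11.8, 0, -0.1, 0, 0, 0],
    [0, 11.9, 0, -0.1, 0, 0, 0],
    [0, 11.9, 0, -0.1, 0, 0, 0],
    [0, 11.9, 0, -0.1, 0, 0, 0],
  ],
)

```text
time: 6.75
position: [0.5721, -0.0889, 0.1165]
tool_rot: [0.545, -0.45, 0.45, -0.545]
ft_force: [0.0, -0.0, -1.9]
grip_width: 0.016
```

Emit:
carry_out(
  moves=[
    [0, 0, 0.2, 0, 0, 0, 0],
    [0, 0, 0.4, 0, 0, 0, 0],
    [0, 0, 0.6, 0, 0, 0, 0],
    [0, 0, 0.7, 0, 0, 0, 0],
    [0, 0, 0.8, 0, 0, 0, 0],
    [0, 0, 0.85, 0, 0, 0, 0],
    [0, 0, 0.9, 0, 0, 0, 0],
    [0, 0, 0.9, 0, 0, 0, 0],
  ],
)

```text
time: 7.55
position: [0.5722, -0.0893, 0.1075]
tool_rot: [0.545, -0.45, 0.45, -0.545]
ft_force: [-0.6, -0.2, -1.3]
grip_width: 0.0154
```

```bash
python3 - <<'E'
from h import *
import cv2
np.set_printoptions(precision=4,suppress=True)
o=robot.get_obs();M=R.from_quat(o["tool_rot"]).as_matrix();print(o["time"],o["position"],o["ft_force"],o["moment"],o["grip_width"]);print(M)
for n in("side",):cv2.imwrite(f"pics/{n}3.png",robot.camera(n)[:,:,::-1])
a=cv2.imread("pics/side3.png")[60:235,170:320];cv2.imwrite("pics/side3c.png",cv2.resize(a,None,fx=3.4,fy=3.4))
E
```

```text
7.55 [ 0.5722 -0.0893  0.1075] [-0.5815 -0.1824 -1.2971] [-0.0147  0.0404 -0.077 ] 0.015395584775086712
[[ 0.1896 -0.      0.9819]
 [-0.9819  0.      0.1896]
 [-0.     -1.     -0.    ]]
```

View pics/side3c.png

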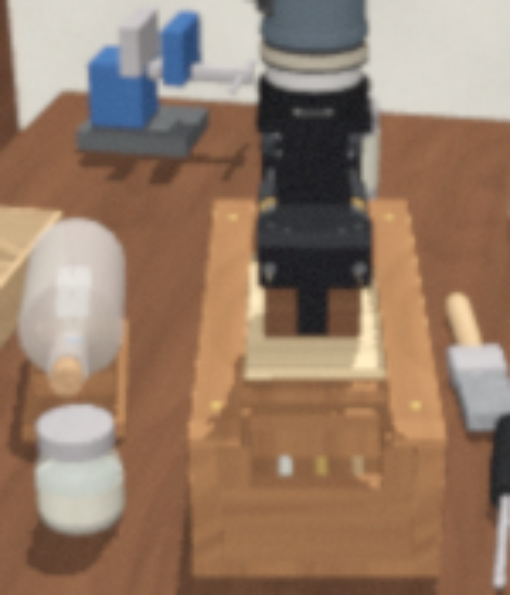

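The hatch is over the mid deck with its front edge at (315,378), about 1 mm above the surface (TCP 0.0967 seated + 10 mm = 0.1067). I lower the rest gently.

Emit:
carry_out(
  moves=[
    [0, 0, 0.04, 0, 0, 0, 0],
    [0, 0, 0.08, 0, 0, 0, 0],
    [0, 0, 0.1, 0, 0, 0, 0],
    [0, 0, 0.1, 0, 0, 0, 0],
    [0, 0, 0.1, 0, 0, 0, 0],
  ],
)

```text
time: 8.1
position: [0.5723, -0.0893, 0.1067]
tool_rot: [-0.545, 0.45, -0.45, 0.545]
ft_force: [-0.1, 0.1, -0.7]
grip_width: 0.0158
```

Emit:
carry_out(
  moves=[
    [0, 0, 0.03, 0, 0, 0, 0],
    [0, 0, 0.06, 0, 0, 0, 0],
    [0, 0, 0.06, 0, 0, 0, 0],
    [0, 0, 0.06, 0, 0, 0, 0],
  ],
)

```text
time: 8.5
position: [0.5723, -0.0893, 0.1067]
tool_rot: [-0.545, 0.45, -0.45, 0.545]
ft_force: [-1.0, 1.1, 5.9]
grip_width: 0.0159
```

It is firmly on the deck: z has stopped and the force rose to +5.9 N. I release and retreat.

Emit:
carry_out(
  moves=[
    [0.1, 0, -0.03, 0, 0, 0, 0],
    [0.25, 0, -0.05, 0, 0, 0, 0],
    [0.4, 0, -0.05, 0, 0, 0, 0],
    [0.55, 0, -0.05, 0, 0, 0, 0],
    [0.55, 0, -0.05, 0, 0, 0, 0],
    [0.55, 0, -0.05, 0, 0, 0, 0],
    [0.55, 0, -0.6, 0, 0, 0, 0],
    [0.55, 0, -1.6, 0, 0, 0, 0],
    [0.55, 0, -3, 0, 0, 0, 0],
    [0.55, 0, -5, 0, 0, 0, 0],
    [0.55, 0, -7.5, 0, 0, 0, 0],
    [0.55, 0, -10, 0, 0, 0, 0],
    [0.55, 0, -12.5, 0, 0, 0, 0],
    [0.55, 0, -14.5, 0, 0, 0, 0],
    [0.55, 0, -15.5, 0, 0, 0, 0],
    [0.55, 0, -16, 0, 0, 0, 0],
    [0.55, 0, -16, 0, 0, 0, 0],
  ],
)

```text
time: 10.2
position: [0.5723, -0.0893, 0.2666]
tool_rot: [-0.545, 0.45, -0.45, 0.545]
ft_force: [0.4, -0.1, 0.3]
grip_width: 0.0482
```

Emit:
carry_out(
  moves=[
    [0.55, 0.5, 0, -0.3, 0, 0, 0],
    [0.55, 2, 0, -1, 0, 0, 0],
    [0.55, 5, 0, -2, 0, 0, 0],
    [0.55, 8.5, 0, -3, 0, 0, 0],
    [0.55, 12.5, 0, -4, 0, 0, 0],
    [0.55, 16.5, 0, -6, 0, 0, 0],
    [0.55, 20.5, 0, -8, 0, 0, 0],
    [0.55, 24.5, 0, -10, 0, 0, 0],
    [0.55, 28.5, 0, -12, 0, 0, 0],
    [0.55, 31.5, 0, -13.5, 0, 0, 0],
    [0.55, 34, 0, -14.5, 0, 0, 0],
    [0.55, 35.5, 0, -15, 0, 0, 0],
    [0.55, 36, 0, -15, 0, 0, 0],
    [0.55, 36, 0, -15, 0, 0, 0],
  ],
)

```text
time: 11.6
position: [0.493, -0.4713, 0.2652]
tool_rot: [-0.545, 0.451, -0.45, 0.545]
ft_force: [0.4, 0.6, -0.5]
grip_width: 0.0478
```

```bash
python3 - <<'E'
from h import *
import cv2
o=robot.get_obs();print(o["time"],o["position"],o["ft_force"])
for n in("side","top"):cv2.imwrite(f"pics/{n}4.png",robot.camera(n)[:,:,::-1])
a=cv2.imread("pics/top4.png")[125:240,215:415];cv2.imwrite("pics/top4c.png",cv2.resize(a,None,fx=4,fy=4,interpolation=cv2.INTER_CUBIC))
a=cv2.imread("pics/side4.png")[105:235,170:320];cv2.imwrite("pics/side4c.png",cv2.resize(a,None,fx=4.5,fy=4.5,interpolation=cv2.INTER_CUBIC))
E
```

```text
11.6 [ 0.49300142 -0.47130472  0.26518119] [ 0.3860356   0.64379711 -0.46847761]
```

View pics/top4c.png

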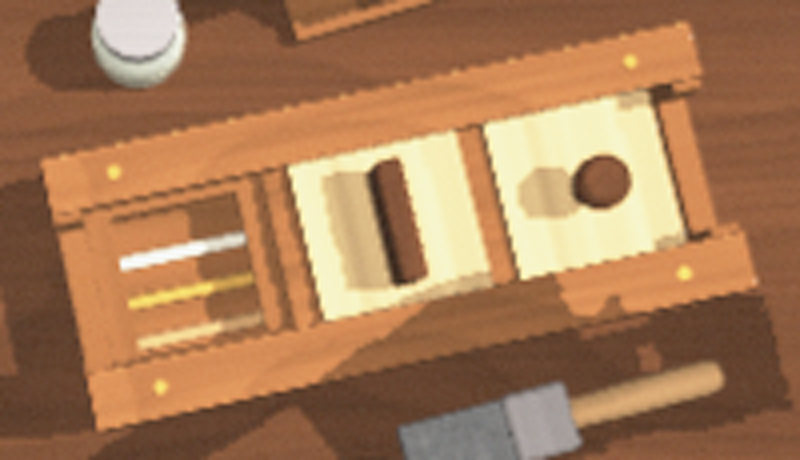

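View pics/side4c.png

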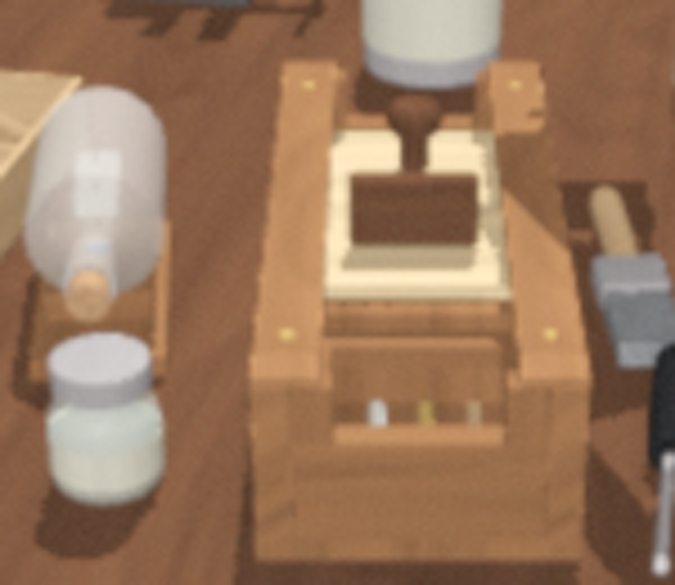

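The bar hatch lies flat on the mid deck: bar at (400,222) in the top crop, with deck showing on both sides of the plate. The well is open, and the knob at (603,181) and the bottle (side crop, (90,290)) are at the same pixels as before. One quick measurement, then hand in.

```bash
python3 - <<'E'
from h import *
a=tri(T(381,164),S(352,177))[0];b=tri(T(409,281),S(475,177))[0];print(a,b,(a+b)/2-[.5723,-.0893,.114])
import cv2
d=cv2.absdiff(cv2.imread("pics/side0.png"),cv2.imread("pics/side4.png"))[120:190,172:212];print("bottle diff",d.mean(),d.max())
print(robot.hand_in())
E
```

```text
[ 0.60368974 -0.07940895  0.11421092] [ 0.53881207 -0.09228077  0.11407716] [-0.0010491   0.00345514  0.00014404]
bottle diff 1.079047619047619 7
the job is handed in; nothing more can be done
None
```

I gripped the bar hatch, lifted it 20 mm out of its seat and slid it about 119 mm along the channels. I then set it down on the mid deck, let go, moved the gripper away and handed the job in at about 12 s of the 35 s allowed.

- **Position:** the last measurement put the bar's top at z = 0.114 m, as expected for a hatch flat on the deck. It was about 1 mm off the deck centre in x and 3.5 mm in y. The arm's own reading at release was within 1 mm of centre, so the two disagree slightly. The picture shows the plate fully on the deck, with deck visible on both sides.
- **Rest of the scene:** the knob hatch is still at the same pixels in its seat. The ship bottle's image is unchanged apart from slight noise. I did not touch the purple and red look-alikes.
- **Forces:** the highest wrist force I read after a move was about 6 N, when the hatch was set down.

No check failed.

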